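Ready the pantry scale for weighing

ROBOT

A 6-joint arm with a two-finger parallel gripper is mounted at the origin on the work surface. World frame = base frame: x ahead of the robot, y to its left, z up, the work surface at z = 0. Lengths are in m, angles in degrees, forces in N, time in s.
With the tool pointing down it reaches from about 0.35 to 0.875 m from the base axis. Payload 4.2 kg.
Tool frame: the origin (TCP) lies on the mounting face of the last link; the fingertips stand 182 mm ahead of it and the grasp point (between the pads) lies 164 mm ahead of it (r.tcp_to_grasp is the distance from the TCP to the grasp point, in m); z points along the fingers, y is the line along which they close (so a half turn about z gives the same grasp; the last joint's range is limited). The gripper opens to 87 mm and grips with 3 to 60 N. Pads are 19 mm wide; open, the fingers measure 117 mm over their backs; the gripper's body (75 mm by 190 mm) begins 51 mm behind the grasp point.
Start: joints at [-57.605, 22.042, 0.453, 0, -68.411, -14.817], TCP at [0.189, -0.596, 0.405] pointing down, gripper open.
Joint ranges: [-179.83, 179.83], [-69.29, 118.12], [-61.27, 80.66], [-181.25, 117.63], [-171.15, -9.14], [-177.46, 177.46]. Speed limits (degrees/s): [159.86, 159.86, 180, 180, 180, 180].

INTERFACE

Orientations are given as a 3x3 rotation matrix whose columns are the frame's x, y, z axes.
In Python, from station import sense, eyes, r gives the robot as it stands.
- The arm moves only by the tool jog_arm, never from a script. Its argument "increments" is a list of rows, each a list of 4 numbers: the shift along the tool's x, y, z normalised to -1 to 1, where 1 is 0.02 m, then the turn about the tool's z normalised to -1 to 1, where 1 is 0.08 rad. A call has 1 to 10 rows; each row shifts and turns the commanded pose from where the row before left it, along the tool's axes as they then stand; what a row does not reach is not made up. A row lasts 1/10 s, in which the tool goes at most 50 mm and 8.59 degrees, less where a joint would pass 70% of its speed; a pose out of reach is approached as far as the arm can. A call with a number of a shift or a turn outside -1 to 1 is refused whole. A call with a gripper value outside its range is refused whole. "grip" is the finger opening in mm, from 0 to 87, set as the call begins (left out, the last holds). The fingers move at their own pace and stop on an object; the grip force is fixed at half the most. Time passes only in rows, so rows that do not move let the fingers close. It gives the time, the measured TCP pose, the force, the opening and the grip force at its end, in the units of the state.
- sense(): the state, without advancing time (a new reading comes with each control period).
- eyes.capture(name): name is "scene" or "top" or "wrist"; returns the picture (384x512x3 uint8, blue, green, red); there is no depth.
- eyes.get_calibration(name): a dict with "camera_matrix" (3x3 intrinsics, pixels), "R" (3x3) and "t" (3): a world point X has camera coordinates R X + t; the wrist camera has in their place "T_tool_cam" (4x4, takes a point from camera to tool coordinates, whose origin is the TCP and whose axes are the flange's). Camera axes: x right, y down, z forward; pixel columns grow to the right and rows downward; lengths in m; the calibration is good to about 2 mm. A picture is of the moment at which its call begins: read the wrist's pose just before it. get_calibration takes no time and is no camera call.
- r.finish_job(): hands the job in; it is judged then, once.
Trained networks look in the newest picture that a camera, given by its name, has taken for a name from the list of things; names that differ only in an ending like _2 or _b are one class to them, and where a whole thing is asked for, a point or a joint stands for the part that bears it (a point fixed in the world has none). Each returns a list of dicts, best first, with "conf" (0 to 1); they miss things now and then, are a little off and sometimes report something else, mostly with a low value. They report only what shows in the picture. A call takes as long as a camera call.
- eyes.spot_in(camera, name): "centre" ([x, y, z] in m, in world coordinates, good to about 4 mm: the middle of the surface that is visible of it).
- eyes.outline_of(camera, name): "mask" (384x512 bool, what is visible of it).
The state is a dict: "time_s": time; "joints": joint angles; "joint_velocities": joint speeds; "effort": joint torques, N m; "tcp_pos": TCP position; "ee_rot": TCP orientation; "wrist_force": force on the tool from outside, world axes, zero at the start; "moment": the same for the moment, N m; "gripper_width": opening from 0.0 (shut) to 1.0 (fully open); "gripper_force": force on a finger pad.
Only numpy, scipy, OpenCV 4.12 (cv2) and the standard library are available. Lean on these libraries where they do the work, as an engineer would, in place of code of your own. Each camera call takes 0.05 s, during which the arm holds its last target. There are 200 camera calls.

TASK

Get the kitchen scale ready to weigh into the bowl that stands on it: with closed fingers press the green power key all the way down so that it stays down, then push the white-striped end of the black rocker fully down to switch the unit, and last press the orange zero key fully in and let it spring back. Keep to that order, for the rocker and the zero key must not be worked before their turn. Only touch the controls: leave the bowl on the pan, and the jars, glasses and spoon, where they stand.

Things in the scene. Friction and masses are not known exactly. Their poses are not given: they have to be found in the camera images.
- scale: White kitchen scale, fixed, 230 (x) x 240 (y) x 35 mm tall; origin at the centre of its underside, +x from control panel to pan, +y left seen from the panel. Steel pan 136 mm across, top at 45 mm, centre at x = +42 mm. The three controls stand in a row at x = -85 mm, at y = -75, 0 and +75 mm, in changing places.
- power_key (a joint): Travel of the green power key in m: 0 up, 0.008 fully down. It moves straight down against about 3 N of friction and stays where it is left (it does not spring back). It starts up.
- power_top (a point): Centre of the top of the green power key, a round key 26 mm across; moves with it. Top 53 mm above the counter when up, 45 mm when fully down (still 4 mm above its grey collar, 40 mm across).
- unit_rocker (a joint): Angle of the black unit rocker in rad: 0 = plain end down, white-striped end up (about where it starts); 0.3 = striped end fully down. Pushing down about 2 to 4 N on the striped end tips it; it stays where it is left.
- rocker_end (a point): Point on top of the rocker's white-striped end, 17 mm from the pivot in the scale's +y; moves with it. Rocker 26 mm wide (scale x), 52 long (scale y): a shallow V of two halves, pivot in the middle along the scale's x, grey frame 36 x 62 mm. Height over the counter about 57 mm at the start (tip of the end 58), 51 with this end fully down, when that half lies level.
- zero_key (a joint): Travel of the orange zero key in m: 0 up, 0.006 fully down; a spring returns it. It takes 1.4 N to start and about 4 N fully down.
- zero_top (a point): Centre of the top of the orange zero key, a round key 26 mm across; moves with it. Top 53 mm above the counter when up, 47 mm when fully down, in a grey collar 40 mm across.
- bowl: Blue bowl standing loose on the scale's pan, 124 mm across the rim, 45 mm high; origin at the centre of its underside. To be left alone.
- jar_pink: Terracotta-red spice jar with wooden lid, 48 mm across, 85 mm tall, loose beside the scale on its +y side; origin centre of underside. To be left alone.
- jar_dark: Dark amber spice jar with wooden lid, 48 mm across, 85 mm tall, loose beside the scale on its -y side; origin centre of underside. To be left alone.
- jar_tall: Tall yellow jar with wooden lid, 94 mm across, 210 mm tall, loose; origin centre of underside. To be left alone.
- glass_a: Green drinking glass, 72 mm across, 120 mm tall, loose; origin centre of underside. To be left alone.
- glass_b: Another such glass, 72 mm across, 120 mm tall, loose. To be left alone.
- spoon: Steel spoon with a wooden handle, lying loose along its own x axis on the counter; origin on its underside. To be left alone.

How it is judged (in metres and radians):
On the way, in this order (a step that is already met when the one before it is completed fails the run):
1. the green power key is pressed down (value of joint power_key above 0.006 m), for 0.1 s.
2. the rocker's striped end is down (value of joint unit_rocker above 0.24 rad), for 0.1 s.
3. the orange zero key is pressed in (value of joint zero_key above 0.0045 m), for 0.05 s.
At the end, for the whole second after the job is handed in: The green key is down (over 6 of its 8 mm), the rocker's striped end is down (over 0.24 of 0.3 rad), the orange key was pressed over 4.5 of its 6 mm and is up again (under 1.5 mm); the bowl stands on the pan and it and all other loose things are at rest within 20 mm of where they began (value of joint power_key above 0.006 m and value of joint unit_rocker above 0.24 rad and value of joint zero_key below 0.0015 m and z of bowl in the frame of scale between 0.04 and 0.052 m and distance of each of bowl, jar_pink, jar_dark, jar_tall, glass_a, glass_b, spoon from where it was at the start of the episode below 0.02 m and linear speed of each of bowl, jar_pink, jar_dark, jar_tall, glass_a, glass_b, spoon below 0.02 m/s); the robot touches nothing.
It fails at once if the rocker is tipped (beyond 0.12 rad) before the power key is down (value of joint unit_rocker above 0.12 rad and value of joint power_key below 0.005 m).
It fails at once if the zero key is pressed (over 2.5 mm) before the power key is down and the rocker is over (value of joint zero_key above 0.0025 m and (value of joint power_key below 0.005 m or value of joint unit_rocker below 0.22 rad)).
It fails at once if the bowl, a jar, a glass or the spoon is moved by more than 20 mm or lifted (distance of any of bowl, jar_pink, jar_dark, jar_tall, glass_a, glass_b, spoon from where it was at the start of the episode above 0.02 m).
It also fails if it takes over 38 s, if anything falls off the work surface, if the arm or the gripper's body presses on something with over 40 N, if the wrist force passes 120 N, or if a joint passes its speed limit or range.

## Working session

There is one attempt and no reset: what is moved stays moved. The work goes in short steps, Python scripts to look and compute and a tool call to move; the robot and the scene stay as the last step left them, time stands still between calls to the robot, and variables do not carry over. Pictures are saved under pics/ and viewed, at most 10 in all, crops included, and the job is handed in when it is done.

Besides the shell and the picture viewer there is one more tool, called as name(argument=value, ...), one argument or row to a line, values as JSON. jog_arm: Moves the arm, as the interface text tells. Its arguments: {"type":"object","properties":{"increments":{"type":"array"},"grip":{"type":"number"}},"required":["increments"]}

```bash
mkdir -p pics
python3 - <<'E'
from station import sense, eyes, r
import cv2,numpy as np
np.set_printoptions(precision=4,suppress=True)
s=sense();print(s['time_s'],s['tcp_pos'],s['ee_rot'],s['gripper_width'])
a=eyes.capture("scene");b=eyes.capture("top")
cv2.imwrite("pics/a.png",np.vstack([a,b])[:, :] if 0 else cv2.resize(np.hstack([a,b]),(800,300)))
cv2.imwrite("pics/top.png",cv2.resize(b,(800,600),interpolation=cv2.INTER_CUBIC))
for c in("top","scene"):
  for n in("power_top","rocker_end","zero_top","power_key","unit_rocker","zero_key","scale","bowl","jar_pink","jar_dark","jar_tall","glass_a","spoon"):
    print(c,n,[(np.array(d['centre']).round(4).tolist(),round(d['conf'],2)) for d in eyes.spot_in(c,n)][:3])
E
```

```text
0.0 [ 0.1887 -0.5956  0.4037] [[-0.9534 -0.3018 -0.0007]
 [-0.3018  0.9534  0.002 ]
 [ 0.0001  0.0022 -1.    ]] 1.0018217020471278
top power_top [([0.5367, 0.0686, 0.049], 0.57), ([0.6637, 0.1124, 0.0662], 0.22)]
top rocker_end [([0.5137, 0.1362, 0.0543], 0.74), ([0.5533, -0.0001, 0.0538], 0.62)]
top zero_top [([0.5554, -0.0013, 0.053], 0.48)]
top power_key []
top unit_rocker [([0.5081, 0.1412, 0.048], 0.67)]
top zero_key []
top scale [([0.5955, 0.0649, 0.0378], 0.85)]
top bowl [([0.6646, 0.1109, 0.0679], 0.91)]
top jar_pink [([0.5863, 0.2411, 0.0855], 0.72)]
top jar_dark [([0.702, -0.0401, 0.0834], 0.58)]
top jar_tall [([0.5131, 0.138, 0.0552], 0.72), ([0.5843, -0.4212, 0.2105], 0.62), ([0.3549, -0.3452, 0.0131], 0.24)]
top glass_a [([0.4075, 0.4761, 0.0784], 0.8), ([0.6016, 0.4522, 0.0788], 0.69)]
top spoon [([0.3561, -0.345, 0.0131], 0.84)]
scene power_top []
scene rocker_end [([0.5112, 0.1428, 0.0485], 0.58)]
scene zero_top []
scene power_key [([0.535, 0.066, 0.0521], 0.62)]
scene unit_rocker [([0.4329, 0.4502, 0.0853], 0.68), ([0.5373, 0.0667, 0.0566], 0.61), ([0.5156, 0.144, 0.0549], 0.5)]
scene zero_key [([0.5589, -0.0008, 0.0553], 0.52), ([0.6041, 0.2442, 0.059], 0.3)]
scene scale [([0.6747, 0.0751, 0.0374], 0.8)]
scene bowl [([0.6401, 0.1091, 0.0701], 0.66), ([0.6763, 0.0734, 0.0364], 0.31)]
scene jar_pink [([0.6049, 0.2452, 0.0614], 0.89)]
scene jar_dark [([0.7181, -0.0427, 0.073], 0.6), ([0.3793, -0.3396, 0.0122], 0.45)]
scene jar_tall [([0.6204, -0.4166, 0.1473], 0.95), ([0.4316, 0.4511, 0.0848], 0.27)]
scene glass_a [([0.6208, 0.4308, 0.0917], 0.87), ([0.4287, 0.4517, 0.0818], 0.84), ([0.7188, -0.041, 0.0761], 0.51)]
scene spoon [([0.377, -0.3423, 0.0137], 0.78)]
```

View pics/top.png

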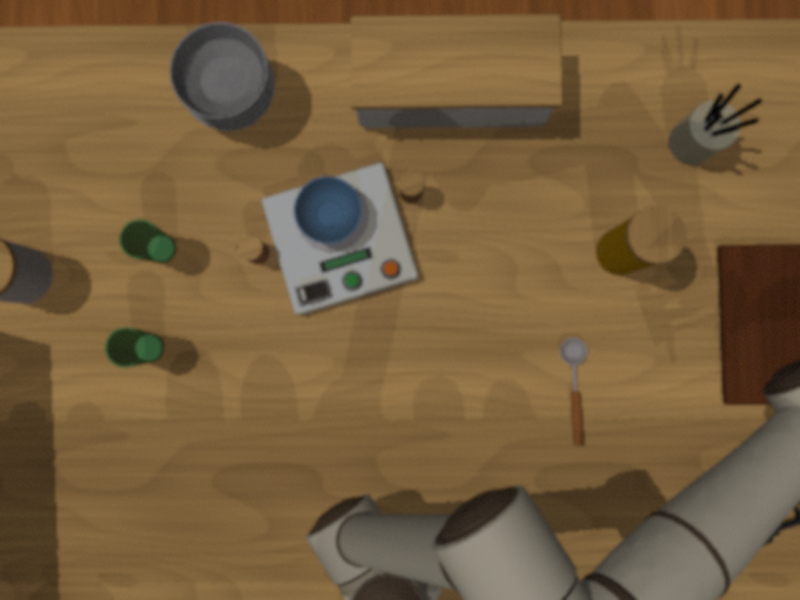

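View pics/a.png

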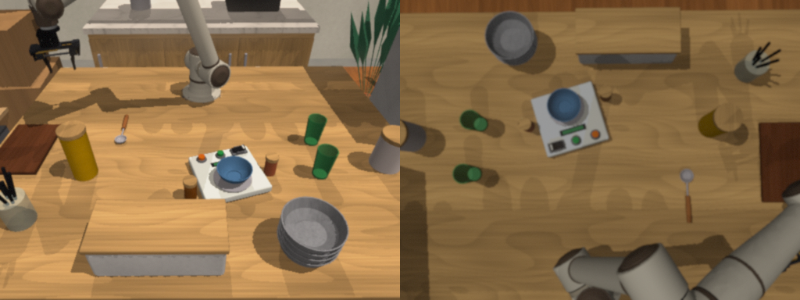

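The top view shows the controls along the near edge of the scale, in an 800-px picture. The rocker is at (314,292) with its stripe at the left end (+y), the green key is at (352,281) and the orange key at (390,268). The scale's yaw is about 17.6°, which the tool already matches.

jog_arm(
  increments=[
    [-1,1,0,0],
    [-1,1,0,0],
    [-1,1,0,0],
    [-1,1,0,0],
    [-1,1,0,0],
    [-1,1,0,0],
    [-1,1,0,0],
    [-1,1,0,0],
    [-1,1,0,0],
    [-1,1,0,0],
  ],
  grip=0,
)

```text
time_s: 2.4
tcp_pos: [0.3194, -0.3437, 0.405]
ee_rot: [[-0.953, -0.302, 0.001], [-0.302, 0.953, -0.0], [-0.0, -0.0, -1.0]]
wrist_force: [0.8, 0.4, -0.1]
gripper_width: 0.17
gripper_force: 0.0
```

jog_arm(
  increments=[
    [-1,1,0,0],
    [-1,1,0,0],
    [-1,1,0,0],
    [-1,1,0,0],
    [-1,1,0,0],
    [-1,1,0,0],
    [-1,1,0,0],
    [-1,1,0,0],
    [-1,1,0,0],
    [-1,1,0,0],
  ],
)

```text
time_s: 3.4
tcp_pos: [0.4496, -0.0925, 0.4051]
ee_rot: [[-0.953, -0.302, 0.001], [-0.302, 0.953, 0.0], [-0.001, -0.0, -1.0]]
wrist_force: [0.1, -0.5, -0.2]
gripper_width: 0.007
gripper_force: 0.0
```

jog_arm(
  increments=[
    [-1,1,0,0],
    [-1,1,0,0],
    [-1,1,0,0],
    [-1,1,0,0],
    [-1,1,0,0],
    [0,0,0,0],
    [0,0,0,0],
    [0,0,0,0],
  ],
)

```text
time_s: 4.2
tcp_pos: [0.514, 0.0313, 0.4047]
ee_rot: [[-0.953, -0.302, -0.0], [-0.302, 0.953, -0.0], [0.0, 0.0, -1.0]]
wrist_force: [-0.2, 1.2, 0.8]
gripper_width: 0.005
gripper_force: 0.0
```

```bash
cat > h.py <<'E'
from station import sense, eyes, r
import cv2,numpy as np
np.set_printoptions(precision=4,suppress=True)
def look(fn):
  s=sense();im=eyes.capture("wrist");c=eyes.get_calibration("wrist")
  K=np.array(c["camera_matrix"]);R=np.array(s['ee_rot']);p=np.array(s['tcp_pos']);T=np.array(c["T_tool_cam"])
  print(s['time_s'],p,R,s['gripper_width'],s['wrist_force'])
  cv2.imwrite(fn,im)
  def ray(u,v,z):
    d=R@T[:3,:3]@np.linalg.solve(K,[u,v,1]);o=R@T[:3,3]+p
    return o+d*(z-o[2])/d[2]
  for n,z in(("power_top",.053),("rocker_end",.057),("zero_top",.053),("unit_rocker",.055)):
    print(n,[(np.array(d['centre']).round(4).tolist(),round(d['conf'],2)) for d in eyes.spot_in("wrist",n)][:3])
    for d in eyes.outline_of("wrist",n)[:2]:
      m=d['mask'];v,u=np.nonzero(m);print('  mask',len(u),u.mean().round(1),v.mean().round(1),ray(u.mean(),v.mean(),z),round(d['conf'],2))
  return im,ray
E
python3 -c "
from h import *
look('pics/w1.png')"
```

```text
4.2 [0.514  0.0313 0.4047] [[-0.9535 -0.3015 -0.0004]
 [-0.3015  0.9535 -0.0001]
 [ 0.0004  0.     -1.    ]] 0.005083145590395745 [-0.2119  1.155   0.7846]
power_top [([0.5337, 0.0687, 0.0511], 0.82), ([0.5469, 0.0011, 0.0504], 0.33)]
  mask 526 290.2 195.1 [0.5307 0.067  0.053 ] 0.82
  mask 1397 363.2 196.8 [0.5101 0.1382 0.053 ] 0.6
rocker_end [([0.5123, 0.1419, 0.0528], 0.88)]
  mask 1378 363.8 197.2 [0.5093 0.1372 0.057 ] 0.64
zero_top [([0.5533, 0.0001, 0.0535], 0.73)]
  mask 534 217.7 194.4 [ 0.5522 -0.0033  0.053 ] 0.84
unit_rocker [([0.5276, 0.0655, 0.0507], 0.65), ([0.5068, 0.1391, 0.05], 0.64)]
  mask 1323 363.3 197.2 [0.51   0.1376 0.055 ] 0.9
```

View pics/w1.png

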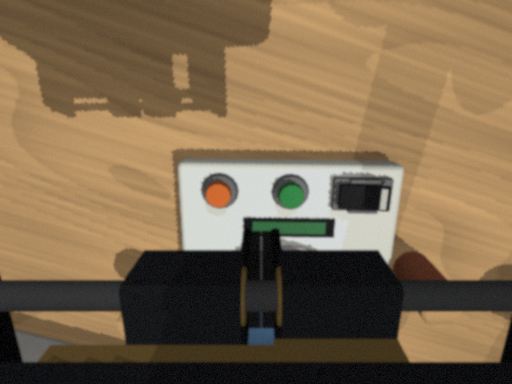

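jog_arm(
  increments=[
    [-0.7,0.75,0,0],
    [-0.7,0.75,0.5,0],
    [0,0,1,0],
    [0,0,1,0],
    [0,0,1,0],
    [0,0,1,0],
    [0,0,1,0],
    [0,0,1,0],
    [0,0,1,0],
    [0,0,0,0],
  ],
)

```text
time_s: 5.65
tcp_pos: [0.5315, 0.0698, 0.2512]
ee_rot: [[-0.953, -0.302, -0.007], [-0.302, 0.953, -0.002], [0.007, -0.0, -1.0]]
wrist_force: [-0.1, -0.2, -0.9]
gripper_width: 0.005
gripper_force: 0.0
```

```bash
python3 -c "
from h import *
look('pics/w2.png')"
```

```text
5.65 [0.5315 0.0698 0.2512] [[-0.9532 -0.3024 -0.0067]
 [-0.3024  0.9532 -0.0023]
 [ 0.0071 -0.0002 -1.    ]] 0.004721215176493072 [-0.0608 -0.2303 -0.8852]
power_top [([0.5287, 0.0671, 0.0515], 0.83)]
  mask 713 259.3 223.4 [0.5231 0.0656 0.053 ] 0.73
rocker_end [([0.5102, 0.1455, 0.0521], 0.77)]
  mask 3680 392.9 237.4 [0.507  0.1381 0.057 ] 0.83
zero_top [([0.5521, -0.001, 0.0497], 0.7)]
  mask 1792 130.9 232.9 [ 0.5505 -0.0017  0.053 ] 0.93
unit_rocker [([0.5065, 0.1422, 0.0508], 0.96), ([0.5492, -0.0001, 0.0509], 0.57)]
  mask 3779 392.7 237.2 [0.5076 0.139  0.055 ] 0.55
```

View pics/w2.png

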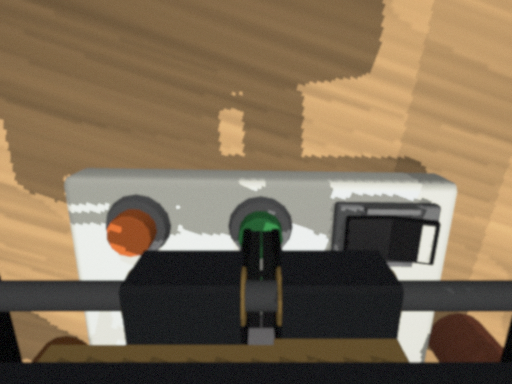

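jog_arm(
  increments=[
    [0,0,0.4,0],
    [0,0,0.3,0],
    [0,0,0.2,0],
    [0,0,0.15,0],
    [0,0,0,0],
    [0,0,0,0],
  ],
)

```text
time_s: 6.7
tcp_pos: [0.5321, 0.0689, 0.2336]
ee_rot: [[-0.953, -0.302, 0.0], [-0.302, 0.953, 0.0], [-0.0, -0.0, -1.0]]
wrist_force: [0.3, 0.1, -0.6]
gripper_width: 0.007
gripper_force: 0.0
```

jog_arm(
  increments=[
    [0,0,0.1,0],
    [0,0,0.1,0],
    [0,0,0.1,0],
    [0,0,0.05,0],
    [0,0,0,0],
  ],
)

```text
time_s: 7.2
tcp_pos: [0.5323, 0.0691, 0.2276]
ee_rot: [[-0.953, -0.303, 0.001], [-0.303, 0.953, 0.0], [-0.001, -0.0, -1.0]]
wrist_force: [-1.2, 0.9, 7.2]
gripper_width: 0.004
gripper_force: 3.4
```

jog_arm(
  increments=[
    [0,0,0.05,0],
    [0,0,0.05,0],
    [0,0,0,0],
  ],
)

```text
time_s: 7.5
tcp_pos: [0.5323, 0.0691, 0.2275]
ee_rot: [[-0.953, -0.303, 0.001], [-0.303, 0.953, -0.0], [-0.001, -0.001, -1.0]]
wrist_force: [-5.0, 0.5, 17.4]
gripper_width: 0.008
gripper_force: 9.2
```

jog_arm(
  increments=[
    [0,0,-1,0],
    [0,0,-0.8,0],
    [0,0.9,0,0],
    [0,1,0,0],
    [0,1,0,0],
    [0,1,0,0],
    [0,0.7,0,0],
    [0,0,0,0],
    [0,0,0.7,0],
    [0,0,0,0],
  ],
)

```text
time_s: 8.5
tcp_pos: [0.5037, 0.156, 0.2452]
ee_rot: [[-0.954, -0.301, -0.003], [-0.301, 0.954, -0.002], [0.004, -0.001, -1.0]]
wrist_force: [-0.8, -0.0, 0.0]
gripper_width: 0.008
gripper_force: 0.0
```

```bash
python3 -c "
from h import *
look('pics/w3.png')"
```

```text
8.5 [0.5037 0.156  0.2452] [[-0.9535 -0.3013 -0.0034]
 [-0.3013  0.9535 -0.0018]
 [ 0.0038 -0.0007 -1.    ]] 0.007759169238279966 [-0.8477 -0.0255  0.0157]
power_top [([0.5314, 0.0696, 0.0433], 0.66)]
  mask 1518 103.4 235.3 [0.526  0.0721 0.053 ] 0.9
rocker_end [([0.5068, 0.1345, 0.0546], 0.67), ([0.5343, 0.0712, 0.0457], 0.17)]
  mask 1930 218.4 233.7 [0.5041 0.1317 0.057 ] 0.95
zero_top []
unit_rocker [([0.5047, 0.1297, 0.0495], 0.82)]
  mask 2004 218.6 233.3 [0.5048 0.1318 0.055 ] 0.68
```

View pics/w3.png

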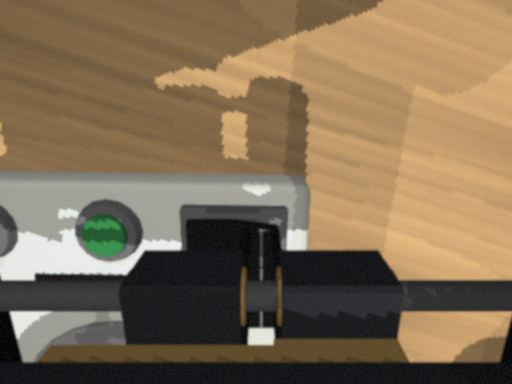

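The green key is down, and the finger is over the striped end of the rocker (column 262; the rocker spans 183–285).

jog_arm(
  increments=[
    [0,0,0.2,0],
    [0,0,0.15,0],
    [0,0,0.15,0],
    [0,0,0.1,0],
    [0,0,0.1,0],
    [0,0,0,0],
  ],
)

```text
time_s: 9.55
tcp_pos: [0.5045, 0.1571, 0.2336]
ee_rot: [[-0.953, -0.303, 0.001], [-0.303, 0.953, 0.0], [-0.001, 0.0, -1.0]]
wrist_force: [-2.4, 2.1, 6.6]
gripper_width: 0.007
gripper_force: 3.6
```

jog_arm(
  increments=[
    [0,0,0.05,0],
    [0,0,0.05,0],
    [0,0,0,0],
  ],
)

```text
time_s: 9.85
tcp_pos: [0.5044, 0.1571, 0.2334]
ee_rot: [[-0.953, -0.303, 0.002], [-0.303, 0.953, 0.0], [-0.002, -0.0, -1.0]]
wrist_force: [-6.0, 1.7, 17.8]
gripper_width: 0.004
gripper_force: 9.2
```

The rocker is down at its stop. Next is the orange key.

jog_arm(
  increments=[
    [0,0,-1,0],
    [0,0,-1,0],
    [0,-0.6,0,0],
    [0,-1,0,0],
    [0,-1,0,0],
    [0,-1,0,0],
    [0,-1,0,0],
    [0,-1,0,0],
    [0,-1,0,0],
    [0,-1,0,0],
  ],
)

```text
time_s: 10.85
tcp_pos: [0.5499, 0.0102, 0.2694]
ee_rot: [[-0.954, -0.301, -0.002], [-0.301, 0.954, -0.001], [0.003, 0.0, -1.0]]
wrist_force: [0.5, -0.2, 0.4]
gripper_width: 0.004
gripper_force: 0.0
```

jog_arm(
  increments=[
    [0,-0.75,0,0],
    [0,0,0,0],
    [0,0,0.6,0],
    [0,0,0.5,0],
    [0,0,0,0],
    [0,0,0,0],
  ],
)

```text
time_s: 11.45
tcp_pos: [0.5545, -0.002, 0.2481]
ee_rot: [[-0.953, -0.303, -0.001], [-0.303, 0.953, -0.0], [0.002, -0.0, -1.0]]
wrist_force: [0.4, -0.1, 0.3]
gripper_width: 0.005
gripper_force: 0.0
```

```bash
python3 -c "
from h import *
look('pics/w4.png')"
```

```text
11.45 [ 0.5545 -0.002   0.2481] [[-0.953  -0.3031 -0.0014]
 [-0.3031  0.953  -0.0005]
 [ 0.0015 -0.     -1.    ]] 0.004677290687371125 [ 0.4047 -0.109   0.3113]
power_top [([0.532, 0.067, 0.0424], 0.62)]
  mask 1436 388.0 231.5 [0.5289 0.063  0.053 ] 0.93
rocker_end [([0.5165, 0.1234, 0.058], 0.71), ([0.528, 0.0656, 0.0438], 0.48)]
  mask 1190 498.3 242.5 [0.5154 0.1209 0.057 ] 0.58
  mask 25767 370.2 238.0 [0.5341 0.0533 0.057 ] 0.51
zero_top [([0.5466, -0.0062, 0.0516], 0.58)]
  mask 844 260.7 222.4 [ 0.5451 -0.0057  0.053 ] 0.59
unit_rocker [([0.5177, 0.1239, 0.0516], 0.9)]
  mask 1174 498.3 242.4 [0.5158 0.1226 0.055 ] 0.57
```

View pics/w4.png

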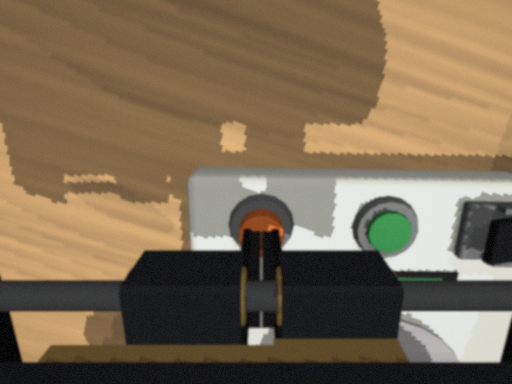

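The finger is centred over the orange key at (262,225). The green key at (390,232) is visibly down and the rocker's inner half is tipped up.

jog_arm(
  increments=[
    [0,0,0.4,0],
    [0,0,0.3,0],
    [0,0,0.2,0],
    [0,0,0.1,0],
    [0,0,0.05,0],
    [0,0,0,0],
    [0,0,0,0],
  ],
)

```text
time_s: 12.6
tcp_pos: [0.5547, -0.0025, 0.2295]
ee_rot: [[-0.953, -0.303, 0.0], [-0.303, 0.953, -0.0], [0.0, -0.0, -1.0]]
wrist_force: [-4.7, 2.1, 13.8]
gripper_width: 0.006
gripper_force: 6.4
```

The force is 13.8 N, above the 4 N needed for full travel, so the key is at its stop. I'm retracting.

jog_arm(
  increments=[
    [0,0,-0.5,0],
    [0,0,-1,0],
    [0,0,-1,0],
    [0,0,-1,0],
    [0,0,-1,0],
    [0,0,-1,0],
    [0,0,-1,0],
    [0,0,-1,0],
    [0,0,0,0],
    [0,0,0,0],
  ],
)

```text
time_s: 13.6
tcp_pos: [0.5544, -0.0026, 0.3773]
ee_rot: [[-0.953, -0.302, -0.001], [-0.302, 0.953, 0.001], [0.0, 0.001, -1.0]]
wrist_force: [-0.7, 0.7, -0.7]
gripper_width: 0.007
gripper_force: 0.0
```

```bash
python3 -c "
from h import *
im,ray=look('pics/w5.png')
cv2.imwrite('pics/w5c.png',cv2.resize(im[120:270,150:],(800,330)))"
```

```text
13.6 [ 0.5544 -0.0026  0.3773] [[-0.9534 -0.3016 -0.0005]
 [-0.3016  0.9534  0.0005]
 [ 0.0004  0.0006 -1.    ]] 0.006636139387045672 [-0.7132  0.7237 -0.6612]
power_top [([0.536, 0.0696, 0.0435], 0.55)]
  mask 575 339.9 174.2 [0.5304 0.0648 0.053 ] 0.86
rocker_end [([0.5122, 0.1428, 0.0556], 0.73)]
  mask 1511 424.1 177.7 [0.5097 0.1372 0.057 ] 0.59
zero_top [([0.5542, -0.0016, 0.0527], 0.58), ([0.5672, 0.0825, 0.0348], 0.45), ([0.6474, 0.1674, 0.0888], 0.27)]
  mask 611 261.1 174.0 [ 0.5518 -0.0038  0.053 ] 0.81
unit_rocker [([0.5109, 0.1412, 0.0514], 0.7)]
  mask 1495 424.6 177.7 [0.5098 0.1387 0.055 ] 0.55
```

View pics/w5c.png

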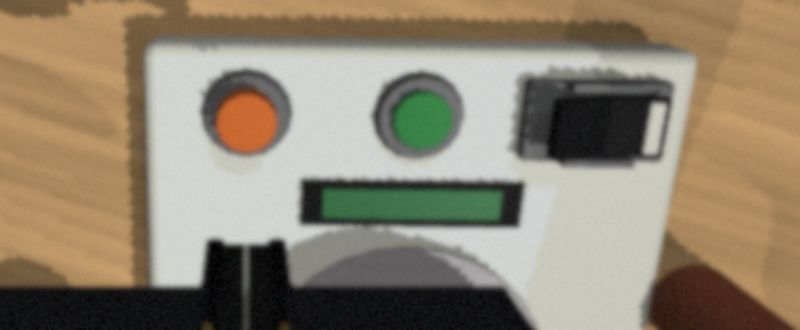

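In this crop the orange key at (246,122) is up again, the green key at (422,120) is low in its collar, and the rocker's striped end at (653,127) is down. The jar is in place, so I'm handing in.

```bash
python3 -c "
from station import r
print(r.finish_job())"
```

```text
the job is handed in; nothing more can be done
None
```

I pressed the green key down, tipped the rocker's striped end down, then pressed the orange key, which sprang back. Each control reached its stop, in that order, in about 14 s. The job is handed in, but no verdict came back.

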